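Load the battery tray and test the bench dust blower

TASK

Get the bench dust blower going: turn the battery tray end for end so its narrow nose leads, and slide it fully home in the guide rails of the station. Then flip the blower's lock-off lever fully forward, towards the nozzle, and squeeze the paddle fully against the handle, with one finger on the paddle and the other on the opposite side of the handle, holding it for about a second before letting go. Leave the tray home and the lever forward, and do not disturb the disc cases, the screwdriver or the lens cap.

Things in the scene. Friction and masses are not known exactly. Their poses are not given: they have to be found in the camera images.
- station: Fixed dust-blower station: grey base plate 310 x 250 mm, top at z=8 mm; place and yaw vary. Origin: centre of the plate's underside; x forward (into the rails, and towards the nozzle), y left, z up. Battery dock along x at y=-75; blower along x at y=+75: handle, then at x=50 to 135 a round motor, top z=111, and a nozzle to x=200
- dock_mouth (a point): Mouth of the dock (station x=0, y=-75, z=8), on the plate, axes as the station. Two aluminium rails run from here 100 mm forward: inner walls 64 mm apart; lips at z=26.5 to 31.5 mm overhang them, leaving a 48 mm slot open above. Flared lead-ins (same height) reach 20 mm back from here and open to 80 mm. Before them, to x=-155, the flat plate is free for setting the tray down
- dock_stop (a point): Front face of the black contact box (90 mm wide, top z=50) that closes the rails' far end, on the dock's centre line: station x=100, y=-75, z=16 mm. The tray's nose touches it when fully home; the tray's origin is then at station x=25, y=-75, z=8, its axes along the station's, shoulders 5 mm short of the lead-ins
- tray: Loose battery tray, about 0.45 kg, 150 mm long along x, lying flat. Origin: centre of its underside; x to its nose. Black sled 16 mm high: 60 mm wide from x=-50 to the nose at 75; tail shoulders (x=-75 to -50) 98 mm wide, too wide for the rails. Grey battery on it, 40 mm wide, up to z=34. Starts with the nose back towards the robot, opposite (within 45 degrees) to the way it must enter
- tray_nose (a point): Centre of the tray's narrow front face (tray frame x=75, y=0, z=8 mm)
- tray_grip (a point): Centre of the tray's aluminium carrying bar: 80 mm long (along tray x), 16 mm wide (y), 16 mm high (tray z=56 to 72), on two posts, clear space beside it down to z=34 (tray frame x=0, y=0, z=64 mm)
- handle: The blower's fixed black grip: a bar 175 mm long (x, axes as the station), 40 mm wide (y), 40 mm high; origin: centre of its underside, 53 mm above the bench, at station x=-37.5, y=75. Its top is 93 mm above the bench
- lever (a joint): Lock-off lever's angle, rad: 0 leaning fully back (away from the nozzle), 1.8 fully forward; starts at 0 to 0.25. Stays where it is left, with about 0.06 N m of friction. While it is back, a tongue on it stands between paddle and handle and blocks the paddle
- lever_hinge (a point): Middle of the lever's hinge axis, on top of the handle: station x=10, y=75, z=101 mm; axis along the station's y. A push on the back of the crossbar, following its arc forward and down, throws the lever over. The tongue, 24 to 34 mm left of here, then stands 25 mm up and up to 25 mm back
- lever_tip (a point): Centre of the crossbar of the steel T-shaped lever: crossbar 12 mm thick, 44 mm long (along station y), 50 mm from the hinge axis, on an arm 20 mm wide and 8 mm thick. The arm leans 0.9 rad from upright, backward at joint 0 and forward at 1.8
- paddle (a joint): Paddle's angle, rad: 0 released (it springs back), 0.12 squeezed in fully. With the lever forward about 4 N at paddle_pad starts it and 10 N closes it
- paddle_pad (a point): Middle of the paddle's outer face, where to squeeze (at rest station x=-50, y=112, z=73). The paddle: grey plate 118 mm long, 6 thick, z=56 to 90, along the handle's left (+y) side, hinged about the vertical at its rear end (station x=-115, y=98), flaring 0.12 rad outward to the front. Here handle and paddle together are 57 mm wide at rest, 49 squeezed
- cases: Bystander: pile of three disc cases, 125 x 142 x 30 mm, beyond the tray; origin: centre of the underside
- screwdriver: Bystander: black-handled screwdriver 160 mm long, lying between the tray and the robot
- lenscap: Bystander: black lens cap, 62 mm across, 9 mm thick, lying on the station's plate near station x=-120, y=20; origin: centre of the underside
Things that resemble listed ones, but are neither listed nor needed, are in the scene too. Leave any turquoise or yellow look-alike of the tray alone.

How it is judged (in metres and radians):
On the way, in this order (a step that is already met when the one before it is completed fails the run):
1. the tray is fully home in the rails, nose first (x of tray_nose in the frame of station above 0.092 m and x of tray in the frame of station below 0.035 m and z of tray_nose in the frame of station below 0.022 m and y of tray_nose in the frame of station between -0.083 and -0.067 m), for 0.2 s.
2. the lock-off lever is flipped forward (value of joint lever above 1.45 rad), for 0.1 s.
3. the paddle is squeezed against the handle, with a finger on the handle's other side, and held for half a second (value of joint paddle above 0.1 rad and contact force between the fingers and handle above 1.5 N and value of joint lever above 1.45 rad), for 0.5 s.
At the end, for the whole second after the job is handed in: The tray lies in the rails nose first and at rest, its nose within 8 mm of the stop, the lever is forward (over 1.45 of 1.8 rad) and the paddle is released (under 0.03 rad) (all of step 1 and linear speed of tray below 0.02 m/s and value of joint lever above 1.45 rad and value of joint paddle below 0.03 rad); the robot touches nothing.
It fails at once if the disc cases, screwdriver or lens cap is moved by more than 30 mm (distance of any of cases, screwdriver, lenscap from where it was at the start of the episode above 0.03 m).
It also fails if it takes over 72 s, if anything falls off the work surface, if the arm or the gripper's body presses on something with over 40 N, if the wrist force passes 120 N, or if a joint passes its speed limit or range.

ROBOT

A 6-joint arm with a two-finger parallel gripper is mounted at the origin on the work surface. World frame = base frame: x ahead of the robot, y to its left, z up, the work surface at z = 0. Lengths are in m, angles in degrees, forces in N, time in s.
With the tool pointing down it reaches from about 0.375 to 0.9 m from the base axis. Payload 3.1 kg.
Tool frame: the origin (TCP) lies at the very end of the fingers, on their centre line; the grasp point (between the pads) lies behind it (bot.grip_depth is the z of the grasp point in the tool frame, in m); z points along the fingers, y is the direction in which the jaws open and shut (so a half turn about z gives the same grasp; the last joint's range is limited). The gripper opens to 87 mm and grips with 3 to 60 N. Pads are 19 mm wide; open, the fingers measure 117 mm over their backs; the gripper's body (75 mm by 190 mm) begins 51 mm behind the grasp point.
Start: joints at [-86.717, 30.224, 82.088, -0, 67.689, -10.227], TCP at [0.146, -0.608, 0.223] pointing down, gripper open.
Joint ranges: [-176.69, 176.69], [-43.24, 126.21], [12.49, 139.97], [-82, 262], [0, 151.66], [-163.58, 163.58]. Speed limits (degrees/s): [159.86, 159.86, 180, 180, 180, 180].

INTERFACE

Orientations are given as a 3x3 rotation matrix whose columns are the frame's x, y, z axes.
In Python, from rig import bot, vision gives the robot as it stands. The module is installed in compiled form; this text tells all that it offers.
- The arm moves only by the shell command python3 -m jog 'ROWS'. ROWS is JSON, a list of rows, each a list of 3 entries, a list of its own where there are three numbers: the shift along the tool's x, y, z in mm, then the turn, a rotation vector about the tool's x, y, z in degrees, then the closure, from 0 (fully open) to 1 (shut). In form: [[[dx, dy, dz], [wx, wy, wz], fingers], ...]. A call has 1 to 12 rows; each row is the pose to reach, as a shift and turn from the pose commanded when the call began, along the tool's axes at that moment; what a row does not reach only later rows make up. A row lasts 1/12 s, in which the tool goes at most 41.7 mm and 7.16 degrees, less where a joint would pass 70% of its speed; a pose out of reach is approached as far as the arm can. A call with a gripper value outside its range is refused whole. The fingers move at their own pace and stop on an object; the grip force is fixed at half the most. Time passes only in rows, so rows that repeat a pose let the fingers close. It gives the time, the measured TCP pose, the force and the opening at its end, in the units of the state.
- bot.read_state(): the state, without advancing time (a new reading comes with each control period).
- vision.capture(name): name is "scene" or "side" or "wrist"; returns the picture (384x512x3 uint8, red, green, blue); there is no depth.
- vision.camera_info(name): a dict with "intrinsics" (3x3 intrinsics, pixels), "dist" ([k1, k2, p1, p2, k3] as OpenCV has them; the pictures are not rectified), "camera_from_world" (4x4, takes a point from world to camera coordinates); the wrist camera has in their place "mount" (4x4, takes a point from camera to tool coordinates, whose origin is the TCP and whose axes are the flange's). Camera axes: x right, y up, looking along -z (the intrinsics and any distortion apply to the point x, -y, -z); pixel columns grow to the right and rows downward; lengths in m; the calibration is good to about 2 mm. A picture is of the moment at which its call begins: read the wrist's pose just before it. camera_info takes no time and is no camera call.
- bot.hand_in(): hands the job in, once; it reports no verdict.
The state is a dict: "time_s": time; "joint_positions": joint angles; "qvel": joint speeds; "tau": joint torques, N m; "position": TCP position; "tcp_rot": TCP orientation; "force": force on the tool from outside, world axes, zero at the start; "moment": the same for the moment, N m; "opening": opening from 0.0 (shut) to 1.0 (fully open).
Only numpy, scipy, OpenCV 4.12 (cv2) and the standard library are available. Lean on these libraries where they do the work, as an engineer would, in place of code of your own. Each camera call takes 0.05 s, during which the arm holds its last target. There are 200 camera calls.

## Working session

There is one attempt and no reset: what is moved stays moved. The work goes in short steps, Python scripts to look and compute and a shell command to move; the robot and the scene stay as the last step left them, time stands still between calls to the robot, and variables do not carry over. Pictures are saved under pics/ and viewed, about 8 in all and at most 12, crops included, and the job is handed in when it is done.

```bash
mkdir -p pics; cat > h.py <<'E'
import numpy as np, cv2
from rig import bot, vision
def cap(name):
    s=bot.read_state(); im=vision.capture(name); ci=vision.camera_info(name)
    if name=="wrist":
        T=np.eye(4);T[:3,:3]=np.array(s["tcp_rot"]);T[:3,3]=s["position"]
        W=T@np.array(ci["mount"])
    else: W=np.linalg.inv(np.array(ci["camera_from_world"]))
    return im,dict(K=np.array(ci["intrinsics"]),d=np.array(ci["dist"]),W=W)
def ray(c,px):
    u=cv2.undistortPoints(np.array(px,float).reshape(-1,1,2),c["K"],c["d"]).reshape(-1,2)
    D=np.c_[u[:,0],-u[:,1],-np.ones(len(u))]@c["W"][:3,:3].T
    return c["W"][:3,3],D
def onz(c,px,z):
    o,D=ray(c,px); return o+D*((z-o[2])/D[:,2])[:,None]
def proj(c,P):
    P=np.atleast_2d(np.array(P,float)); Q=(P-c["W"][:3,3])@c["W"][:3,:3]
    q=np.c_[Q[:,0],-Q[:,1],-Q[:,2]]
    return cv2.projectPoints(q,np.zeros(3),np.zeros(3),c["K"],c["d"])[0].reshape(-1,2)
def tri(cs,pxs):
    A=np.zeros((3,3));b=np.zeros(3)
    for c,p in zip(cs,pxs):
        o,D=ray(c,p);d=D[0]/np.linalg.norm(D[0]);M=np.eye(3)-np.outer(d,d);A+=M;b+=M@o
    return np.linalg.solve(A,b)
def save(n,im): cv2.imwrite(f"pics/{n}.png",im[...,::-1])
E
python3 - <<'E'
from h import *
a,c=cap("scene");b,d=cap("side")
np.save("a.npy",a);np.save("b.npy",b)
save("scene",cv2.resize(a,(800,600)));save("side",cv2.resize(b,(800,600)))
s=bot.read_state();print(s,bot.grip_depth)
print(c["W"].round(3),d["W"].round(3),vision.camera_info("wrist")["mount"])
E
```

```text
{'time_s': 0.1, 'joint_positions': array([-8.67170951e+01,  3.02757917e+01,  8.21495988e+01, -1.48365461e-03,
        6.76898254e+01, -1.02285547e+01]), 'qvel': array([ 0.00779553, -0.10287333, -0.10089437,  0.00301353, -0.0017708 ,
       -0.012536  ]), 'tau': array([-8.30366901e-06, -4.40985167e+01, -1.77151448e+01,  6.34699222e-02,
        5.34007384e-02, -4.71017529e-05]), 'position': array([ 0.14599401, -0.60702073,  0.22164334]), 'tcp_rot': array([[ 9.72320931e-01,  2.33649286e-01, -1.39073120e-04],
       [ 2.33649089e-01, -9.72318918e-01,  2.00622255e-03],
       [ 3.33529040e-04, -1.98318648e-03, -9.99997978e-01]]), 'force': array([0.29041025, 0.54985624, 0.66890972]), 'moment': array([0.03923374, 0.00411164, 0.0558373 ]), 'opening': 1.0006175896726135} -0.0187
[[ 0.737 -0.42   0.53   1.009]
 [ 0.676  0.444 -0.589 -0.573]
 [ 0.012  0.792  0.611  0.731]
 [ 0.     0.     0.     1.   ]] [[-0.67   0.508 -0.541 -0.036]
 [-0.742 -0.459  0.489  0.491]
 [-0.     0.729  0.684  0.754]
 [ 0.     0.     0.     1.   ]] [[ 2.24015669e-04  9.69391405e-01  2.45520375e-01  6.80641451e-02]
 [ 9.99999202e-01  8.81882894e-05 -1.26060601e-03 -5.02365741e-04]
 [-1.24367265e-03  2.45520462e-01 -9.69390611e-01 -1.62077114e-01]
 [ 0.00000000e+00  0.00000000e+00  0.00000000e+00  1.00000000e+00]]
```

View pics/scene.png

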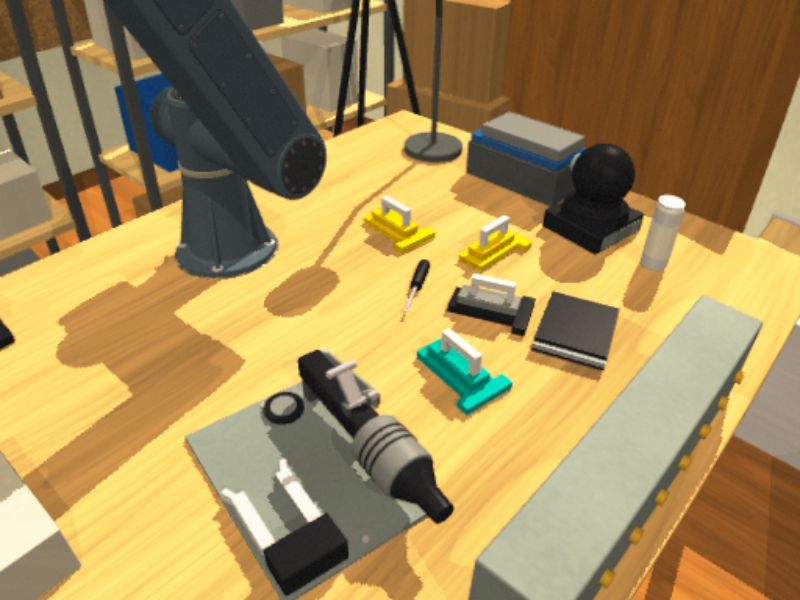

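View pics/side.png

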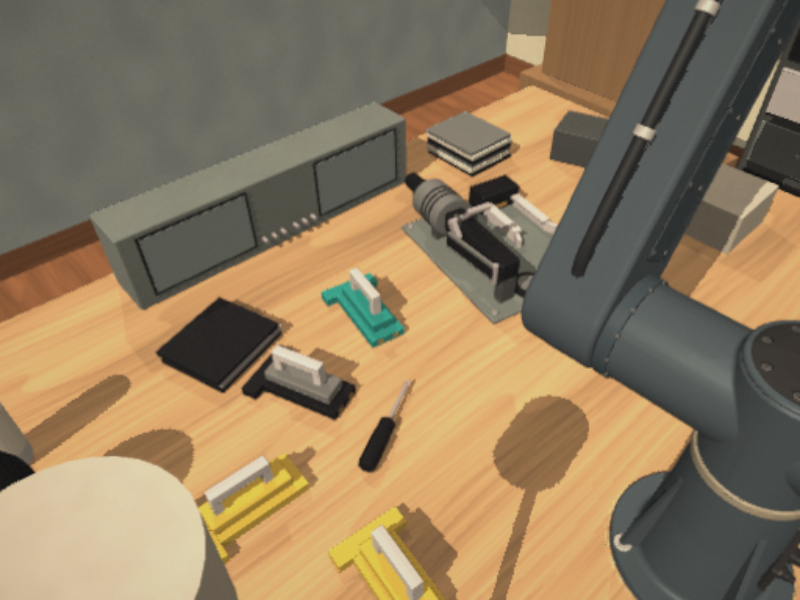

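The scene picture shows these tray candidates: the black and grey tray at (490,300), a turquoise one at (462,368), and yellow ones at (398,222) and (495,242). The description picks the black/grey one, which is at (300,382) in the side picture. The station is at (320,470) in scene, the lens cap at (283,407) and the screwdriver at (417,285).

```bash
python3 - <<'E'
from h import *
a,c=cap("scene");b,d=cap("side")
k=.64
S=lambda *p:np.array(p)*k
for n,p,q in [("bar nose end",(472,280),(324,365)),("bar tail end",(515,288),(275,352)),("tail sh",(523,330),(250,393)),("lever",(340,369),(517,238)),("sd handle tip",(424,263),(369,467)),("sd tip",(404,317),(410,381)),("nozzle",(440,515),(408,180))]:
    print(n,tri([c,d],[S(*p),S(*q)]).round(3))
print("plate",onz(c,[S(188,440),S(290,592),S(430,515)],.008).round(3))
print("plate side",onz(d,[S(404,229),S(496,320)],.008).round(3))
print("cap",onz(c,[S(283,407)],.009).round(3))
print("book",onz(c,[S(532,348),S(603,366),S(555,293),S(619,306)],.0).round(3), "pile",onz(d,[S(470,150)],.05))
def crop(im,x,y,w,h): 
    x,y,w,h=[int(v*k) for v in (x,y,w,h)]; return cv2.resize(im[y:y+h,x:x+w],(400,300),interpolation=cv2.INTER_CUBIC)
save("crop",np.vstack([np.hstack([crop(a,420,240,220,165),crop(b,220,310,160,120)]),np.hstack([crop(a,180,330,300,225),crop(b,390,140,200,150)])]))
E
```

```text
bar nose end [0.497 0.191 0.064]
bar tail end [0.567 0.227 0.062]
tail sh [ 0.593  0.259 -0.037]
lever [ 0.495 -0.172  0.104]
sd handle tip [0.352 0.229 0.012]
sd tip [0.429 0.085 0.003]
nozzle [ 0.767 -0.217  0.069]
plate [[ 0.394 -0.345  0.008]
 [ 0.679 -0.391  0.008]
 [ 0.732 -0.197  0.008]]
plate side [[ 0.717 -0.156  0.008]
 [ 0.427 -0.105  0.008]]
cap [[ 0.445 -0.207  0.009]]
book [[ 0.646  0.178  0.   ]
 [ 0.761  0.223  0.   ]
 [ 0.593  0.343  0.   ]
 [ 0.704  0.393 -0.   ]] pile [[ 0.79079364 -0.41174841  0.05      ]]
```

View pics/crop.png

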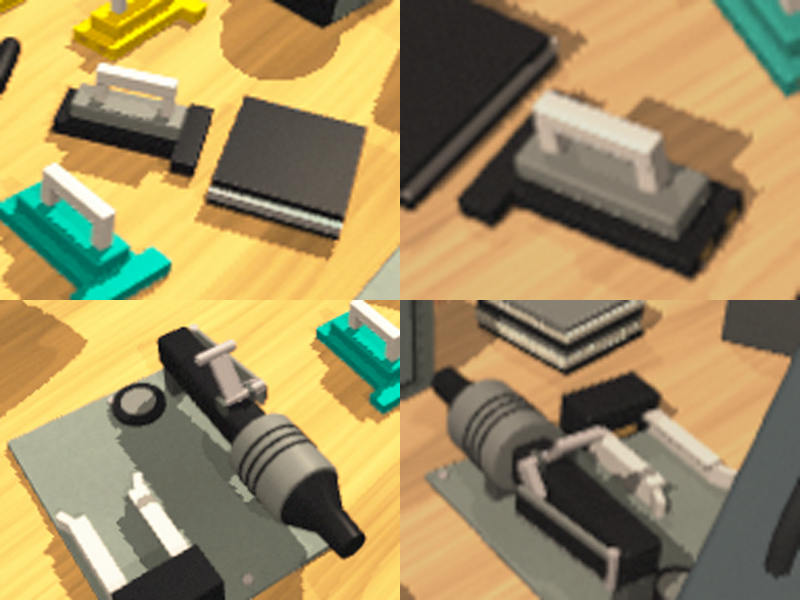

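The crop confirms the black sled with the grey battery, with its wide shoulders near the book (right in scene, left in side). The nose points back to the robot at a tray yaw of about 207°, and the station yaw is about -10°. Next I'll look at the station from above.

```bash
python3 -m jog '[[[127,-64,-78],[0,0,0],0],[[254,-128,-78],[0,0,0],0],[[381,-191,-78],[0,0,0],0],[[508,-255,-78],[0,0,0],0],[[508,-255,-78],[0,0,0],0],[[508,-255,-78],[0,0,0],0],[[508,-255,-78],[0,0,0],0],[[508,-255,-78],[0,0,0],0],[[508,-255,-78],[0,0,0],0],[[508,-255,-78],[0,0,0],0],[[508,-255,-78],[0,0,0],0],[[508,-255,-78],[0,0,0],0]]'
python3 -m jog '[[[36,-18,0],[0,0,0],0],[[36,-18,0],[0,0,0],0],[[36,-18,0],[0,0,0],0],[[36,-18,0],[0,0,0],0],[[36,-18,0],[0,0,0],0],[[36,-18,0],[0,0,0],0]]'
python3 - <<'E'
from h import *
s=bot.read_state();print(s["position"],s["tcp_rot"],s["qvel"])
a,c=cap("wrist");print(c["K"],c["d"])
import pickle;pickle.dump((a,c),open("w1.pkl","wb"))
save("w1",cv2.resize(a,(800,600)))
E
```

```text
time_s: 1.2
position: [0.523, -0.2888, 0.2934]
tcp_rot: [[0.972, 0.234, -0.0], [0.234, -0.972, 0.0], [-0.0, -0.0, -1.0]]
force: [0.3, -0.1, 0.2]
opening: 1.001
time_s: 1.7
position: [0.5514, -0.2658, 0.2931]
tcp_rot: [[0.973, 0.231, -0.001], [0.231, -0.973, 0.0], [-0.001, -0.0, -1.0]]
force: [0.8, 0.1, -0.1]
opening: 0.995
[ 0.55141675 -0.26580839  0.2931061 ] [[ 9.72856201e-01  2.31409380e-01 -7.14861914e-04]
 [ 2.31409552e-01 -9.72856408e-01  1.66746987e-04]
 [-6.56871177e-04 -3.27646715e-04 -9.99999731e-01]] [-0.19872412 -0.10438657 -0.17885223  0.13160431  0.00387218  0.09043491]
[[318.44641293   0.         256.10901974]
 [  0.         318.44641293 192.2596226 ]
 [  0.           0.           1.        ]] [-0.07665407  0.          0.          0.          0.        ]
```

View pics/w1.png

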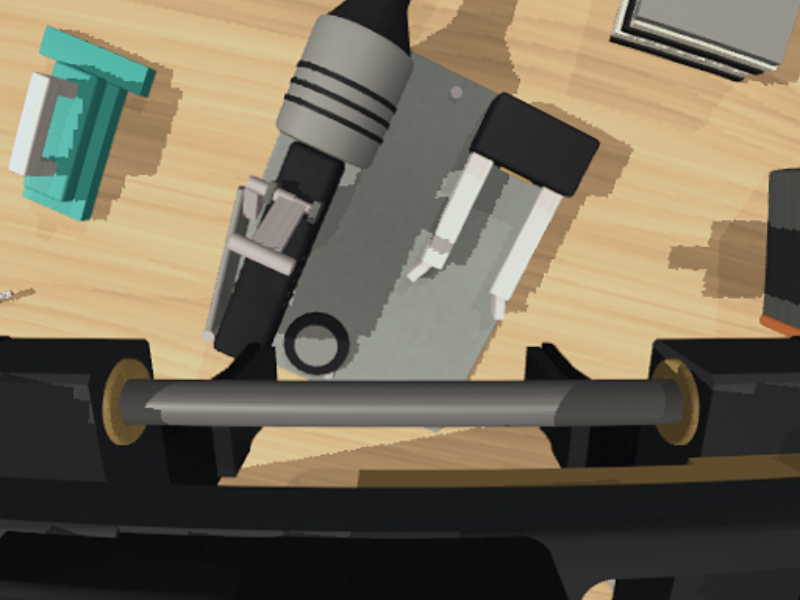

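The wrist view shows the whole dock: box top at about (535,145), rails at (455,210) and (530,240), handle at (290,260), lever crossbar at (262,253) and cap at (317,343). I'll measure rails, handle and lever by mask.

```bash
python3 - <<'E'
from h import *
import pickle
a,c=pickle.load(open("w1.pkl","rb"))
hsv=cv2.cvtColor(a,cv2.COLOR_RGB2HSV)
m=((hsv[...,2]>195)&(hsv[...,1]<40)).astype(np.uint8)
m[:, :250]=0; m[230:]=0; m[:60]=0; m[:,390:]=0
cs,_=cv2.findContours(m,cv2.RETR_EXTERNAL,cv2.CHAIN_APPROX_NONE)
for q in cs:
    if cv2.contourArea(q)<60: continue
    P=onz(c,q.reshape(-1,2).astype(float),.0315)[:,:2]
    r=cv2.minAreaRect((P*1000).astype(np.float32)); print("rail",cv2.contourArea(q),np.round(r[0]+r[1],1),r[2],cv2.boxPoints(r).round().tolist())
# box top
m=(hsv[...,2]<60).astype(np.uint8); m[:55]=0;m[135:]=0;m[:,:295]=0;m[:,395:]=0
m=cv2.morphologyEx(m,cv2.MORPH_OPEN,np.ones((3,3)))
q=max(cv2.findContours(m,cv2.RETR_EXTERNAL,cv2.CHAIN_APPROX_NONE)[0],key=cv2.contourArea)
P=onz(c,q.reshape(-1,2).astype(float),.05)[:,:2];r=cv2.minAreaRect((P*1000).astype(np.float32));print("box",r,cv2.boxPoints(r).round().tolist())
k=.64
# hand picks
h=np.array([(213,345),(268,365),(290,145),(345,165)])*k
print("handle corners",(onz(c,h,.093)*1000).round(0).tolist())
print("crossbar ends z~.13",(onz(c,np.array([(231,240),(294,268)])*k,.13)*1000).round().tolist())
print("cap",onz(c,[np.array((317,343))*k],.009).round(4))
print("plate cnr",(onz(c,np.array([(437,431),(412,52)])*k,.008)*1000).round())
E
```

```text
rail 182.0 [ 548.5 -291.2   18.8   37. ] 67.17639923095703 [[528.0, -293.0], [562.0, -307.0], [569.0, -290.0], [535.0, -275.0]]
rail 977.5 [ 576.7 -366.1   21.3  118.2] 80.70510864257812 [[517.0, -367.0], [633.0, -386.0], [637.0, -365.0], [520.0, -346.0]]
rail 716.0 [ 610.9 -305.1   18.4   74.9] 79.10799407958984 [[572.0, -307.0], [646.0, -321.0], [649.0, -303.0], [576.0, -289.0]]
box ((664.4859619140625, -347.18084716796875), (92.64886474609375, 52.28311538696289), 78.94818878173828) [[630.0, -388.0], [681.0, -398.0], [699.0, -307.0], [648.0, -297.0]]
handle corners [[460.0, -138.0, 93.0], [454.0, -183.0, 93.0], [620.0, -170.0, 93.0], [615.0, -210.0, 93.0]]
crossbar ends z~.13 [[552.0, -151.0, 130.0], [543.0, -195.0, 130.0]]
cap [[ 0.4487 -0.2092  0.009 ]]
plate cnr [[ 385. -343.    8.]
 [ 718. -236.    8.]]
```

```bash
python3 -m jog '[[[34,-453,10],[0,0,-13.5],0],[[34,-453,10],[0,0,-13.5],0],[[34,-453,10],[0,0,-13.5],0],[[34,-453,10],[0,0,-13.5],0],[[34,-453,10],[0,0,-13.5],0],[[34,-453,10],[0,0,-13.5],0],[[34,-453,10],[0,0,-13.5],0],[[34,-453,10],[0,0,-13.5],0],[[34,-453,10],[0,0,-13.5],0],[[34,-453,10],[0,0,-13.5],0],[[34,-453,10],[0,0,-13.5],0],[[34,-453,10],[0,0,-13.5],0]]'
python3 -m jog '[[[0,0,0],[0,0,0],0],[[0,0,0],[0,0,0],0],[[0,0,0],[0,0,0],0]]'
python3 - <<'E'
from h import *
a,c=cap("wrist")
import pickle;pickle.dump((a,c),open("w2.pkl","wb"))
save("w2",cv2.resize(a,(800,600)))
hsv=cv2.cvtColor(a,cv2.COLOR_RGB2HSV)
m=((hsv[...,2]>170)&(hsv[...,1]<40)).astype(np.uint8);m[235:]=0
for q in cv2.findContours(m,cv2.RETR_EXTERNAL,cv2.CHAIN_APPROX_NONE)[0]:
    if cv2.contourArea(q)<100: continue
    P=onz(c,q.reshape(-1,2).astype(float),.072)[:,:2];r=cv2.minAreaRect((P*1000).astype(np.float32))
    print(cv2.contourArea(q),q.reshape(-1,2).mean(0),r,cv2.boxPoints(r).round().tolist())
E
```

```text
time_s: 2.75
position: [0.4779, 0.1887, 0.2834]
tcp_rot: [[0.889, 0.458, -0.001], [0.458, -0.889, 0.003], [0.001, -0.003, -1.0]]
force: [0.5, 0.3, 0.9]
opening: 0.998
time_s: 3.0
position: [0.4803, 0.1822, 0.2833]
tcp_rot: [[0.892, 0.452, 0.0], [0.452, -0.892, -0.0], [-0.0, 0.001, -1.0]]
force: [1.9, -0.7, 0.8]
opening: 0.996
669.5 [ 88.21804511 144.30827068] ((418.8787841796875, 375.2696838378906), (77.35283660888672, 14.362443923950195), 87.95471954345703) [[410.0, 337.0], [425.0, 336.0], [427.0, 414.0], [413.0, 414.0]]
743.0 [404.85833333 140.44166667] ((592.5751342773438, 41.12164306640625), (14.956686973571777, 78.13716888427734), 79.42994689941406) [[553.0, 41.0], [630.0, 27.0], [632.0, 41.0], [556.0, 56.0]]
776.5 [252.38216561 118.78343949] ((531.4989013671875, 212.57174682617188), (77.95012664794922, 14.193669319152832), 22.139223098754883) [[493.0, 204.0], [498.0, 191.0], [570.0, 221.0], [565.0, 234.0]]
```

View pics/w2.png

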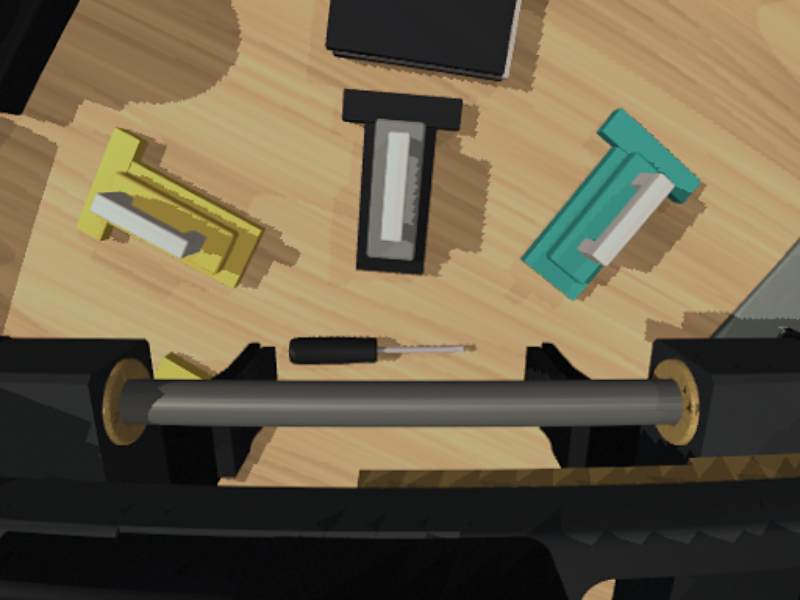

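Tray bar at (394,187), nose facing the robot; nothing blocks the grasp. Cases lie beyond at (420,40) and the screwdriver at (375,350). I'll descend and grip.

```bash
python3 -m jog '[[[30,-2,30],[0,0,-4.8],0],[[59,-4,70],[0,0,-4.8],0],[[59,-4,110],[0,0,-4.8],0],[[59,-4,150],[0,0,-4.8],0],[[59,-4,185],[0,0,-4.8],0],[[59,-4,205],[0,0,-4.8],0],[[59,-4,220],[0,0,-4.8],0],[[59,-4,230],[0,0,-4.8],0],[[59,-4,236],[0,0,-4.8],0],[[59,-4,238],[0,0,-4.8],0],[[59,-4,238],[0,0,-4.8],0],[[59,-4,238],[0,0,-4.8],0]]'
python3 - <<'E'
from h import *
s=bot.read_state();print(s["position"],s["joint_positions"],s["force"])
E
```

```text
time_s: 4.05
position: [0.5315, 0.2141, 0.0463]
tcp_rot: [[0.85, 0.527, 0.002], [0.527, -0.85, 0.0], [0.002, 0.001, -1.0]]
force: [1.0, -0.1, 0.5]
opening: 1.002
[0.53151195 0.21405061 0.04630652] [1.07654220e+01 4.08086259e+01 9.72074727e+01 8.57949521e-04
 4.18603116e+01 6.89821068e+01] [ 1.02043468 -0.07876326  0.53060623]
```

I gave that turn the wrong sign, so the heading is 31.8° instead of 22.1°. I'll correct it and then close.

```bash
python3 -m jog '[[[-1,1,1],[0,0,5],0],[[-1,1,1],[0,0,9.7],0],[[-1,1,1],[0,0,9.7],0],[[-1,1,1],[0,0,9.7],0],[[-1,1,1],[0,0,9.7],1],[[-1,1,1],[0,0,9.7],1],[[-1,1,1],[0,0,9.7],1],[[-1,1,1],[0,0,9.7],1],[[-1,1,1],[0,0,9.7],1],[[-1,1,1],[0,0,9.7],1],[[-1,1,1],[0,0,9.7],1],[[-1,1,1],[0,0,9.7],1]]'
python3 -m jog '[[[0,0,0],[0,0,0],1],[[0,0,0],[0,0,0],1],[[0,0,-20],[0,0,0],1],[[0,0,-55],[0,0,0],1],[[0,0,-95],[0,0,0],1],[[0,0,-130],[0,0,0],1],[[0,0,-165],[0,0,0],1],[[0,0,-190],[0,0,0],1],[[0,0,-200],[0,0,0],1],[[0,0,-200],[0,0,0],1],[[0,0,-200],[0,0,0],1],[[0,0,-200],[0,0,0],1]]'
```

```text
time_s: 5.05
position: [0.5302, 0.2128, 0.0442]
tcp_rot: [[0.926, 0.376, -0.0], [0.376, -0.926, -0.0], [-0.0, -0.0, -1.0]]
force: [-0.7, -0.2, -0.4]
opening: 0.479
time_s: 6.05
position: [0.5287, 0.2124, 0.242]
tcp_rot: [[0.926, 0.376, -0.004], [0.376, -0.926, -0.001], [-0.004, -0.001, -1.0]]
force: [0.1, 0.2, 0.6]
opening: 0.004
```

I lifted before the fingers had closed; they close at about 0.065 per row and the bar is reached at 0.18. I'll open, step back and re-measure the bar.

```bash
python3 -m jog '[[[-30,0,-20],[0,0,0],0],[[-60,0,-40],[0,0,0],0],[[-60,0,-40],[0,0,0],0],[[-60,0,-40],[0,0,0],0],[[-60,0,-40],[0,0,0],0],[[-60,0,-40],[0,0,0],0],[[-60,0,-40],[0,0,0],0],[[-60,0,-40],[0,0,0],0]]'
python3 - <<'E'
from h import *
a,c=cap("wrist")
hsv=cv2.cvtColor(a,cv2.COLOR_RGB2HSV)
m=((hsv[...,2]>170)&(hsv[...,1]<40)).astype(np.uint8);m[235:]=0
for q in cv2.findContours(m,cv2.RETR_EXTERNAL,cv2.CHAIN_APPROX_NONE)[0]:
    if cv2.contourArea(q)<100: continue
    P=onz(c,q.reshape(-1,2).astype(float),.072)[:,:2];r=cv2.minAreaRect((P*1000).astype(np.float32))
    print(cv2.contourArea(q),q.reshape(-1,2).mean(0),r)
s=bot.read_state();print(s["position"],s["tcp_rot"])
E
```

```text
time_s: 6.72
position: [0.475, 0.1903, 0.2833]
tcp_rot: [[0.926, 0.376, -0.002], [0.376, -0.926, -0.0], [-0.002, -0.0, -1.0]]
force: [-0.0, -0.4, 0.1]
opening: 0.524
683.0 [ 95.99264706 156.23529412] ((418.9453125, 375.1494445800781), (77.75981903076172, 14.825758934020996), 87.90380096435547)
805.5 [411.66412214 125.77862595] ((592.839599609375, 41.15580749511719), (15.83509349822998, 78.9161376953125), 79.59960174560547)
822.0 [256.50625 117.5    ] ((531.468505859375, 212.63763427734375), (77.79251861572266, 14.907593727111816), 21.892169952392578)
[0.47491577 0.19026626 0.28345825] [[ 9.26452489e-01  3.76409630e-01 -1.25531545e-03]
 [ 3.76409686e-01 -9.26453295e-01 -2.00052622e-04]
 [-1.23829287e-03 -2.87173647e-04 -9.99999192e-01]]
```

Bar unmoved at (531.5, 212.6), so I'll go down again and close fully this time.

```bash
python3 -m jog '[[[30,0,30],[0,0,0],0],[[61,0,65],[0,0,0],0],[[61,0,100],[0,0,0],0],[[61,0,135],[0,0,0],0],[[61,0,160],[0,0,0],0],[[61,0,180],[0,0,0],0],[[61,0,200],[0,0,0],0],[[61,0,215],[0,0,0],0],[[61,0,228],[0,0,0],0],[[61,0,236],[0,0,0],0],[[61,0,239],[0,0,0],0],[[61,0,239],[0,0,0],0]]'
python3 -m jog '[[[0,0,0],[0,0,0],1],[[0,0,0],[0,0,0],1],[[0,0,0],[0,0,0],1],[[0,0,0],[0,0,0],1],[[0,0,0],[0,0,0],1],[[0,0,0],[0,0,0],1],[[0,0,0],[0,0,0],1],[[0,0,0],[0,0,0],1],[[0,0,0],[0,0,0],1],[[0,0,0],[0,0,0],1],[[0,0,0],[0,0,0],1],[[0,0,0],[0,0,0],1]]'
python3 -m jog '[[[0,0,0],[0,0,0],1],[[0,0,0],[0,0,0],1],[[0,0,0],[0,0,0],1],[[0,0,0],[0,0,0],1],[[0,0,0],[0,0,0],1]]'
```

```text
time_s: 7.77
position: [0.531, 0.2131, 0.0445]
tcp_rot: [[0.926, 0.376, -0.001], [0.376, -0.926, -0.0], [-0.001, -0.0, -1.0]]
force: [-0.7, -0.2, 0.6]
opening: 0.998
time_s: 8.77
position: [0.5313, 0.2129, 0.0453]
tcp_rot: [[0.926, 0.377, 0.0], [0.377, -0.926, -0.0], [0.0, 0.0, -1.0]]
force: [-0.3, 1.3, -4.9]
opening: 0.181
time_s: 9.18
position: [0.5313, 0.213, 0.0452]
tcp_rot: [[0.926, 0.376, 0.0], [0.376, -0.926, -0.0], [0.0, 0.0, -1.0]]
force: [-0.0, -2.1, -0.8]
opening: 0.179
```

```bash
python3 -m jog '[[[0,0,-12],[0,0,0],1],[[0,0,-36],[0,0,0],1],[[0,0,-66],[0,0,0],1],[[0,0,-98],[0,0,0],1],[[0,0,-130],[0,0,-4],1],[[0,0,-160],[0,0,-10],1],[[0,0,-185],[0,0,-17],1],[[0,0,-200],[0,0,-24],1],[[0,0,-205],[0,0,-31],1],[[0,0,-205],[0,0,-38],1],[[0,0,-205],[0,0,-44],1],[[0,0,-205],[0,0,-50],1]]'
python3 -m jog '[[[-10,1,0],[0,0,-7],1],[[-35,5,0],[0,0,-14],1],[[-73,10,0],[0,0,-21],1],[[-113,16,0],[0,0,-28],1],[[-153,22,0],[0,0,-35],1],[[-193,28,0],[0,0,-42],1],[[-233,33,0],[0,0,-49],1],[[-273,39,0],[0,0,-56],1],[[-313,45,0],[0,0,-63],1],[[-353,51,0],[0,0,-70],1],[[-393,56,0],[0,0,-77],1],[[-433,62,0],[0,0,-84],1]]'
python3 -c "
from h import *
s=bot.read_state();print(s['position'],s['tcp_rot'],s['joint_positions'],np.degrees(np.arctan2(s['tcp_rot'][1,0],s['tcp_rot'][0,0])))"
```

```text
time_s: 10.18
position: [0.5294, 0.2133, 0.2502]
tcp_rot: [[0.302, 0.953, -0.003], [0.953, -0.302, 0.0], [-0.001, -0.003, -1.0]]
force: [-0.6, 1.0, -4.5]
opening: 0.176
time_s: 11.18
position: [0.4618, -0.1833, 0.2502]
tcp_rot: [[-0.864, 0.503, -0.002], [0.503, 0.864, 0.002], [0.002, 0.001, -1.0]]
force: [1.6, -0.0, -5.2]
opening: 0.182
[ 0.46176222 -0.1832964   0.25015361] [[-0.8643265   0.50292855 -0.00160123]
 [ 0.50292499  0.86432731  0.00217907]
 [ 0.00247991  0.00107812 -0.99999634]] [-3.45928291e+01  1.83528501e+01  9.81069034e+01  5.65514686e-02
  6.36866654e+01 -9.44240777e+01] 149.80619235512353
```

```bash
python3 -m jog '[[[-8,-30,0],[0,0,-6],1],[[-16,-60,0],[0,0,-11],1],[[-22,-85,10],[0,0,-13.2],1],[[-22,-85,30],[0,0,-13.2],1],[[-22,-85,55],[0,0,-13.2],1],[[-22,-85,80],[0,0,-13.2],1],[[-22,-85,95],[0,0,-13.2],1],[[-22,-85,100],[0,0,-13.2],1],[[-22,-85,100],[0,0,-13.2],1],[[-22,-85,100],[0,0,-13.2],1],[[-22,-85,100],[0,0,-13.2],1]]'
python3 - <<'E'
from h import *
s=bot.read_state();p=np.array(s['position'])*1000;print(p,np.degrees(np.arctan2(s['tcp_rot'][1,0],s['tcp_rot'][0,0])),s['joint_positions'])
a,c=cap("scene");save("s2",cv2.resize(a[200:384,100:345],(800,600)))
E
```

```text
time_s: 12.1
position: [0.4401, -0.2679, 0.1515]
tcp_rot: [[-0.955, 0.297, 0.002], [0.297, 0.955, -0.002], [-0.002, -0.001, -1.0]]
force: [-0.5, -0.2, -5.0]
opening: 0.178
[ 440.07479358 -267.92981144  151.51131431] 162.69267232941377 [-4.37801918e+01  2.77179625e+01  1.01921794e+02  9.70367395e-03
  5.02145540e+01 -1.16478996e+02]
```

View pics/s2.png

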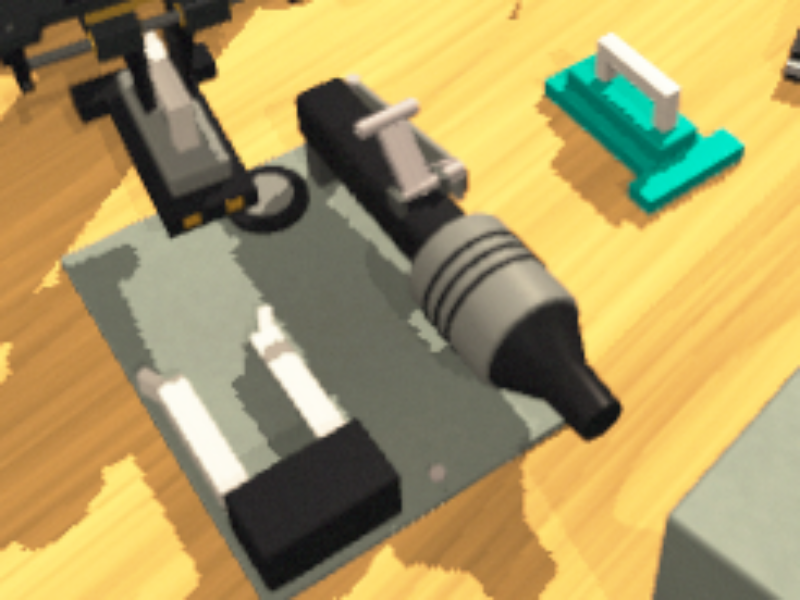

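The tray is held nose forward and is still about 37 mm to the left of the dock line, at about (165,130). I'll correct that and then lower it.

```bash
python3 -m jog '[[[-7,-18,0],[0,0,-3],1],[[-13,-35,0],[0,0,-6.6],1],[[-13,-35,10],[0,0,-6.6],1],[[-13,-35,30],[0,0,-6.6],1],[[-13,-35,50],[0,0,-6.6],1],[[-13,-35,68],[0,0,-6.6],1],[[-13,-35,78],[0,0,-6.6],1],[[-13,-35,84],[0,0,-6.6],1],[[-13,-35,86],[0,0,-6.6],1],[[-13,-35,86],[0,0,-6.6],1],[[-13,-35,86],[0,0,-6.6],1]]'
cat >> h.py <<'E'
O=np.array([554.7,-250.2]);Y=np.radians(-10.7)
R2=np.array([[np.cos(Y),-np.sin(Y)],[np.sin(Y),np.cos(Y)]])
def st():
    s=bot.read_state();p=np.array(s['position'])*1000
    print("station",(R2.T@(p[:2]-O)).round(1),"z",p[2].round(1),"head",np.degrees(np.arctan2(s['tcp_rot'][1,0],s['tcp_rot'][0,0])).round(2)-np.degrees(Y),"F",np.array(s["force"]).round(1),"M",np.array(s["moment"]).round(2),"q",np.array(s["joint_positions"]).round(1),s["opening"])
E
python3 -c "
from h import *
st()"
```

```text
time_s: 13.07
position: [0.4419, -0.3053, 0.0651]
tcp_rot: [[-0.983, 0.186, 0.001], [0.186, 0.983, -0.001], [-0.002, -0.001, -1.0]]
force: [0.4, -0.1, -4.3]
opening: 0.177
station [-100.6  -75.1] z 65.1 head 179.98 F [ 0.4 -0.1 -4.3] M [ 0.06 -0.16 -0.01] q [ -46.6   37.3  102.1    0.    40.6 -125.8] 0.17675062230774272
```

```bash
python3 -m jog '[[[0,0,4],[0,0,0],1],[[0,0,8],[0,0,0],1],[[0,0,10.5],[0,0,0],1],[[0,0,10.5],[0,0,0],1],[[-4,0,10.5],[0,0,0],1],[[-12,0,10.5],[0,0,0],1],[[-20,0,10.5],[0,0,0],1],[[-28,0,10.5],[0,0,0],1],[[-36,0,10.5],[0,0,0],1],[[-42,0,10.5],[0,0,0],1],[[-45,0,10.5],[0,0,0],1],[[-45,0,10.5],[0,0,0],1]]'
python3 - <<'E'
from h import *
st()
a,c=cap("scene");save("s3",cv2.resize(a[200:384,100:345],(800,600)))
E
```

```text
time_s: 14.07
position: [0.4871, -0.3138, 0.0538]
tcp_rot: [[-0.983, 0.186, 0.002], [0.186, 0.983, -0.002], [-0.002, -0.001, -1.0]]
force: [1.3, -1.4, -5.0]
opening: 0.183
station [-54.6 -75.1] z 53.8 head 179.98999999999998 F [ 1.3 -1.4 -5. ] M [-0.25 -0.25 -0.11] q [ -43.9   40.4   96.1    0.    43.3 -123.2] 0.18333897049230832
```

View pics/s3.png

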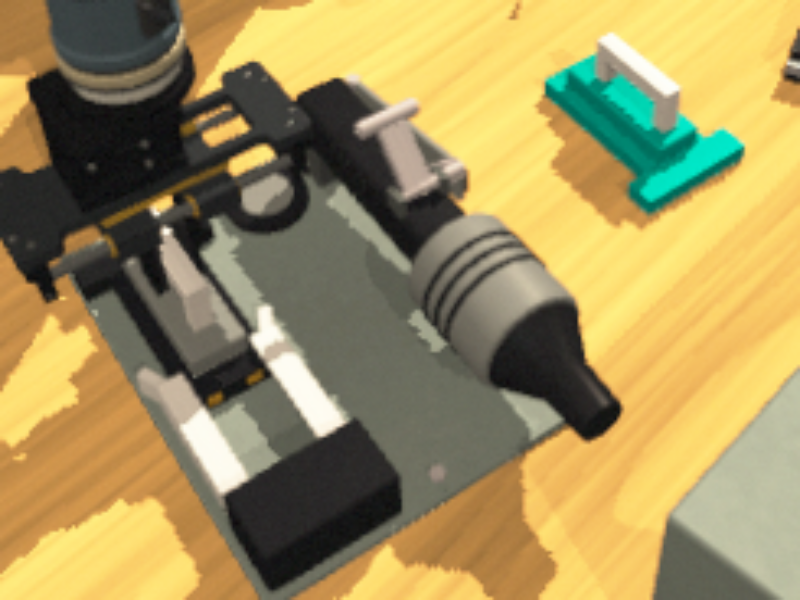

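The nose is centred between the rails at (235,385) and forces are low. I'll slide on.

```bash
python3 -m jog '[[[-5,0,0],[0,0,0],1],[[-13,0,0],[0,0,0],1],[[-21,0,0],[0,0,0],1],[[-29,0,0],[0,0,0],1],[[-37,0,0],[0,0,0],1],[[-45,0,0],[0,0,0],1],[[-53,0,0],[0,0,0],1],[[-60,0,0],[0,0,0],1],[[-66,0,0],[0,0,0],1],[[-71,0,0],[0,0,0],1],[[-73,0,0],[0,0,0],1],[[-73,0,0],[0,0,0],1]]'
python3 -c "
from h import *
st()"
python3 -m jog '[[[-2,0,0],[0,0,0],1],[[-4,0,0],[0,0,0],1],[[-6,0,0],[0,0,0],1],[[-7,0,0],[0,0,0],1],[[-7,0,0],[0,0,0],1],[[-7,0,0],[0,0,0],1]]'
python3 -c "
from h import *
st()"
```

```text
time_s: 15.12
position: [0.5572, -0.3272, 0.0538]
tcp_rot: [[-0.983, 0.186, -0.0], [0.186, 0.983, -0.001], [0.0, -0.001, -1.0]]
force: [-4.1, -3.0, -1.9]
opening: 0.175
station [ 16.8 -75.2] z 53.8 head 179.98999999999998 F [-4.1 -3.  -1.9] M [-0.56  0.32 -0.13] q [-4.030e+01  4.400e+01  8.580e+01 -1.000e-01  5.030e+01 -1.195e+02] 0.17503774827090002
time_s: 15.62
position: [0.563, -0.3284, 0.0539]
tcp_rot: [[-0.983, 0.186, -0.002], [0.186, 0.983, -0.0], [0.002, -0.001, -1.0]]
force: [-5.2, -4.4, -0.9]
opening: 0.182
station [ 22.7 -75.3] z 53.9 head 179.98999999999998 F [-5.2 -4.4 -0.9] M [-0.58  0.62 -0.11] q [-4.000e+01  4.430e+01  8.480e+01 -1.000e-01  5.100e+01 -1.192e+02] 0.18232132810775584
```

```bash
python3 -m jog '[[[-2,0,0],[0,0,0],1],[[-3,0,0],[0,0,0],1],[[-4,0,0],[0,0,0],1],[[-5,0,0],[0,0,0],1],[[-5,0,0],[0,0,0],1],[[-5,0,0],[0,0,0],1]]'
python3 -c "
from h import *
st()"
```

```text
time_s: 16.12
position: [0.5656, -0.3288, 0.0539]
tcp_rot: [[-0.983, 0.185, -0.007], [0.185, 0.983, 0.001], [0.007, 0.0, -1.0]]
force: [-10.2, -3.5, 2.4]
opening: 0.181
station [ 25.3 -75.2] z 53.9 head 180.01 F [-10.2  -3.5   2.4] M [-0.55  1.42 -0.18] q [ -39.9   44.5   84.2   -0.2   51.6 -119. ] 0.1812950469464439
```

Only 2.6 of the last 5 mm moved and the force rose to about 10 N, so the nose is on the stop. I'll ease off, open and rise.

```bash
python3 -m jog '[[[2,0,0],[0,0,0],0.2],[[2,0,0],[0,0,0],0],[[2,0,0],[0,0,0],0],[[2,0,0],[0,0,0],0],[[2,0,0],[0,0,0],0],[[2,0,0],[0,0,0],0],[[2,0,0],[0,0,0],0],[[2,0,0],[0,0,0],0],[[2,0,0],[0,0,0],0]]'
python3 -m jog '[[[2,0,-15],[0,0,0],0],[[2,0,-40],[0,0,0],0],[[2,0,-75],[0,0,0],0],[[2,0,-110],[0,0,0],1],[[2,0,-145],[0,0,0],1],[[20,0,-180],[0,0,0],1],[[60,0,-200],[0,0,0],1],[[100,0,-210],[0,0,0],1],[[100,0,-210],[0,0,0],1],[[100,0,-210],[0,0,0],1],[[100,0,-210],[0,0,0],1]]'
python3 - <<'E'
from h import *
st()
a,c=cap("wrist");b,d=cap("scene")
import pickle;pickle.dump((a,c,b,d),open("w4.pkl","wb"))
save("w4",np.hstack([cv2.resize(a,(400,300)),cv2.resize(b[200:384,100:345],(400,300))]))
E
```

```text
time_s: 16.87
position: [0.5671, -0.3284, 0.0537]
tcp_rot: [[-0.983, 0.186, 0.0], [0.186, 0.983, 0.0], [-0.0, 0.0, -1.0]]
force: [-0.3, -0.6, -0.3]
opening: 0.779
time_s: 17.78
position: [0.4691, -0.3104, 0.2649]
tcp_rot: [[-0.982, 0.187, 0.002], [0.187, 0.982, -0.002], [-0.002, -0.001, -1.0]]
force: [0.1, 0.2, 0.0]
opening: 0.479
station [-72.9 -75. ] z 264.9 head 179.94 F [0.1 0.2 0. ] M [ 0.06 -0.15 -0.04] q [ -44.9   22.6   88.4    0.    68.9 -124.1] 0.4789718401932055
```

View pics/w4.png

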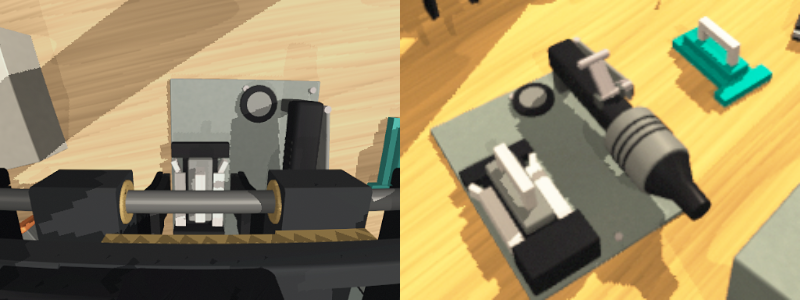

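Right half: the tray sits in the rails against the box, bar at (517,172). Left half: the plate's rear edge, the cap at (258,103) and the handle's rear end at (305,102). Next I'll check numbers for the bar, handle and lever.

```bash
python3 - <<'E'
from h import *
import pickle
a,c,b,d=pickle.load(open("w4.pkl","rb"));a1,c1=pickle.load(open("w1.pkl","rb"))
f=lambda x,y:(100+(x-400)*.6125,200+y*.6133)
S=lambda P:np.c_[(np.atleast_2d(P)[:,:2]*1000-O)@R2,np.atleast_2d(P)[:,2]*1000].round(1)
hsv=cv2.cvtColor(b,cv2.COLOR_RGB2HSV)
print("bar",S(onz(d,[f(500,150),f(535,193)],.072)))
print("handle rear",S(onz(c,np.array([(285,103),(325,101)])*1.28,.093)))
print("cap",S(onz(c,np.array([(258,103)])*1.28,.009)),"w1",S([.4487,-.2092,.009]))
for p,q in [((294,268),(582,65)),((231,240),(607,52))]:
    print("xbar",S(tri([c1,d],[np.array(p)*.64,f(*q)])))
print("plate rear cnr",S(onz(c,np.array([(170,80),(320,82)])*1.28,.008)))
E
```

```text
bar [[ -9.4 -74.9  72. ]
 [ 71.1 -70.   72. ]]
handle rear [[-118.2   39.    93. ]
 [-121.6   93.9   93. ]]
cap [[-112.4   21.8    9. ]] w1 [[-111.8   20.6    9. ]]
xbar [[-18.6  52.8 138.9]]
xbar [[-19.8  94.9 137.4]]
plate rear cnr [[-149.4 -123.7    8. ]
 [-147.9  124.6    8. ]]
```

The plate's rear edge reads -149 and the handle's rear -120, against -155 and -125 nominal. My station origin is therefore about 5 mm too far back in x, so the tray could be a few mm short. I'll shift the frame and press the tail home with closed fingers as a check.

```bash
sed -i 's/554.7,-250.2/559.6,-251.1/' h.py
python3 -m jog '[[[0,0,20],[0,0,0],1],[[0,0,55],[0,0,0],1],[[0,0,90],[0,0,0],1],[[0,0,125],[0,0,0],1],[[0,0,160],[0,0,0],1],[[0,0,190],[0,0,0],1],[[0,0,215],[0,0,0],1],[[0,0,235],[0,0,0],1],[[0,0,246],[0,0,0],1],[[0,0,250],[0,0,0],1],[[0,0,250],[0,0,0],1],[[0,0,250],[0,0,0],1]]'
python3 -c "
from h import *
st()"
python3 -m jog '[[[-4,0,0],[0,0,0],1],[[-7,0,0],[0,0,0],1],[[-10,0,0],[0,0,0],1],[[-12,0,0],[0,0,0],1],[[-14,0,0],[0,0,0],1],[[-14,0,0],[0,0,0],1],[[-14,0,0],[0,0,0],1]]'
python3 -c "
from h import *
st()"
```

```text
time_s: 18.88
position: [0.4696, -0.3104, 0.0141]
tcp_rot: [[-0.983, 0.186, 0.001], [0.186, 0.983, -0.001], [-0.001, -0.001, -1.0]]
force: [-0.6, -0.2, 0.3]
opening: 0.008
station [-77.4 -75. ] z 14.1 head 180.0 F [-0.6 -0.2  0.3] M [ 0.08 -0.17  0.02] q [ -44.8   43.5   99.2    0.    37.2 -124.1] 0.008379926486314176
time_s: 19.47
position: [0.4822, -0.3123, 0.0139]
tcp_rot: [[-0.983, 0.186, -0.0], [0.186, 0.983, 0.0], [0.001, 0.0, -1.0]]
force: [-2.4, -0.0, 0.9]
opening: 0.001
station [-64.7 -74.5] z 13.9 head 179.98 F [-2.4 -0.   0.9] M [ 0.09  0.14 -0.03] q [ -44.1   44.1   97.4   -0.    38.6 -123.3] 0.0007615045361379858
```

```bash
python3 -m jog '[[[-2,0,0],[0,0,0],1],[[-4,0,0],[0,0,0],1],[[-5,0,0],[0,0,0],1],[[-6,0,0],[0,0,0],1],[[-6,0,0],[0,0,0],1]]'
python3 -c "
from h import *
st()"
```

```text
time_s: 19.88
position: [0.4825, -0.3119, 0.0136]
tcp_rot: [[-0.983, 0.184, -0.012], [0.184, 0.983, 0.005], [0.013, 0.003, -1.0]]
force: [-15.0, -3.1, 10.8]
opening: 0.001
station [-64.4 -74.1] z 13.6 head 180.10999999999999 F [-15.   -3.1  10.8] M [-0.37  2.41 -0.03] q [ -43.9   44.2   96.8   -0.4   39.6 -123. ] 0.0012073160232982853
```

The tray doesn't move under 15 N, so it is firmly home. Arm contacts agree with the original frame, so I'll revert to it. Next is the lever.

```bash
sed -i 's/559.6,-251.1/554.7,-250.2/' h.py
python3 -m jog '[[[12,0,0],[0,0,0],1],[[12,0,-20],[0,0,0],1],[[12,0,-55],[0,0,0],1],[[12,0,-95],[0,0,0],1],[[12,0,-135],[0,0,0],1],[[12,0,-165],[0,0,0],1],[[12,20,-176],[0,0,0],1],[[12,55,-176],[0,0,0],1],[[12,90,-176],[0,0,0],1],[[12,125,-176],[0,0,0],1],[[12,149,-176],[0,0,0],1],[[12,149,-176],[0,0,0],1]]'
python3 -m jog '[[[0,0,0],[0,0,0],1],[[0,0,0],[0,0,0],1],[[0,0,0],[0,0,0],1]]'
python3 - <<'E'
from h import *
st()
a,c=cap("scene");b,d=cap("side")
save("lv",np.hstack([cv2.resize(a[180:384,150:350],(400,408)),cv2.resize(b[70:220,250:400],(400,408))]))
E
```

```text
time_s: 20.88
position: [0.5043, -0.1602, 0.1897]
tcp_rot: [[-0.983, 0.182, -0.0], [0.182, 0.983, 0.003], [0.001, 0.003, -1.0]]
force: [-0.5, 0.0, -0.4]
opening: 0.001
time_s: 21.13
position: [0.5047, -0.1662, 0.1898]
tcp_rot: [[-0.982, 0.187, 0.001], [0.187, 0.982, -0.001], [-0.001, -0.0, -1.0]]
force: [-0.9, -0.6, -0.4]
opening: 0.003
station [-64.7  73.3] z 189.8 head 179.91 F [-0.9 -0.6 -0.4] M [ 0.02 -0.18  0.04] q [ -30.3   25.5   97.6   -0.    56.8 -109.5] 0.003119965654774904
```

View pics/lv.png

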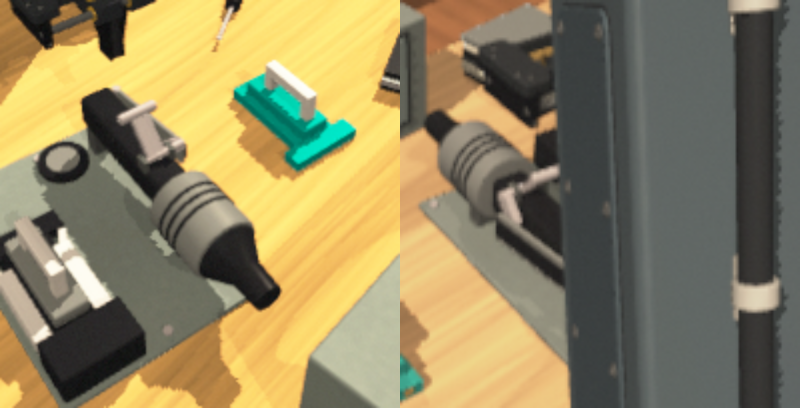

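The fingertip is above the handle's rear at (115,45) and the crossbar is at (140,110), still back. I'll push it along its arc.

```bash
python3 -m jog '[[[0,2,30],[0,0,0],1],[[0,2,55],[0,0,0],1],[[0,2,63],[0,0,0],1],[[-15,2,63],[0,0,0],1],[[-24,2,61],[0,0,0],1],[[-32,2,58],[0,0,0],1],[[-39,2,55],[0,0,0],1],[[-45,2,51],[0,0,0],1],[[-52,2,48],[0,0,0],1],[[-59,2,45],[0,0,0],1],[[-59,2,45],[0,0,0],1]]'
python3 -c "
from h import *
st()"
```

```text
time_s: 22.15
position: [0.5653, -0.1749, 0.146]
tcp_rot: [[-0.983, 0.186, 0.004], [0.186, 0.983, -0.002], [-0.005, -0.001, -1.0]]
force: [0.8, -0.1, -0.6]
opening: 0.003
station [-3.6 75.9] z 146.0 head 179.98 F [ 0.8 -0.1 -0.6] M [ 0.04 -0.14  0.03] q [ -28.    33.1   91.3    0.    55.3 -107.3] 0.0033120709134149677
```

Now the second half of the arc: forward and down.

```bash
python3 -m jog '[[[-8,0,-3],[0,0,0],1],[[-16,0,-4],[0,0,0],1],[[-24,0,-2],[0,0,0],1],[[-31,0,1],[0,0,0],1],[[-37,0,4],[0,0,0],1],[[-41,0,7],[0,0,0],1],[[-44,0,9],[0,0,0],1],[[-46,0,11],[0,0,0],1],[[-47,0,12],[0,0,0],1],[[-47,0,12],[0,0,0],1]]'
python3 - <<'E'
from h import *
st()
a,c=cap("scene");b,d=cap("side")
save("lv2",np.hstack([cv2.resize(a[180:384,150:350],(400,408)),cv2.resize(b[70:220,250:400],(400,408))]))
E
```

```text
time_s: 22.98
position: [0.6065, -0.1823, 0.1343]
tcp_rot: [[-0.983, 0.185, -0.006], [0.185, 0.983, 0.001], [0.006, -0.0, -1.0]]
force: [-9.3, 1.2, 12.4]
opening: 0.006
station [38.3 76.3] z 134.3 head 180.01999999999998 F [-9.3  1.2 12.4] M [ 0.31  1.37 -0.05] q [-2.68e+01  3.70e+01  8.50e+01 -1.00e-01  5.83e+01 -1.06e+02] 0.0056023312290199
```

View pics/lv2.png

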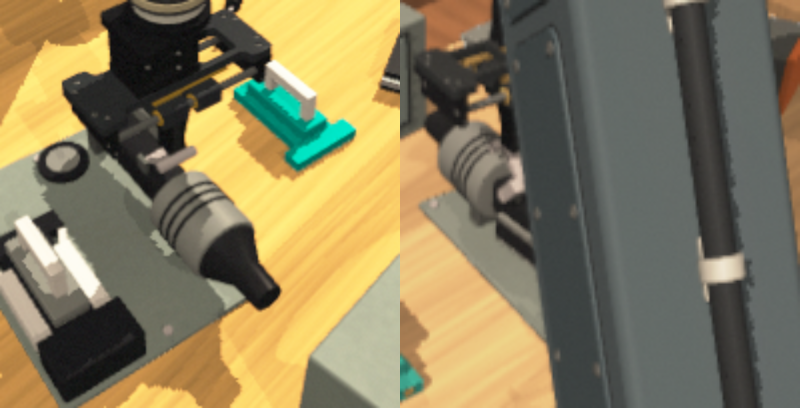

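The crossbar is now forward at (172,158) with about 15 N reaction at its stop. Retreat, open and move above the handle.

```bash
python3 -m jog '[[[2,0,-15],[0,0,0],1],[[12,0,-45],[0,0,0],0],[[40,2,-62],[0,0,0],0],[[75,4,-62],[0,0,0],0],[[101,4,-62],[0,0,0],0],[[101,4,-62],[0,0,0],0],[[101,4,-62],[0,0,0],0],[[101,4,-62],[0,0,0],0],[[101,4,-62],[0,0,0],0],[[101,4,-62],[0,0,0],0],[[101,4,-62],[0,0,0],0],[[101,4,-62],[0,0,0],0]]'
python3 -m jog '[[[0,0,0],[0,0,0],0],[[0,0,0],[0,0,0],0],[[0,0,0],[0,0,0],0],[[0,0,0],[0,0,0],0],[[0,0,0],[0,0,0],0]]'
python3 - <<'E'
from h import *
st()
a,c=cap("scene");b,d=cap("wrist")
save("lv3",np.hstack([cv2.resize(a[180:384,150:350],(400,408)),cv2.resize(b,(400,300),interpolation=cv2.INTER_AREA) if 0 else np.vstack([cv2.resize(b,(400,300)),np.zeros((108,400,3),np.uint8)])]))
E
```

```text
time_s: 24.08
position: [0.511, -0.1603, 0.1945]
tcp_rot: [[-0.983, 0.186, 0.0], [0.186, 0.983, -0.0], [-0.0, -0.0, -1.0]]
force: [0.0, 0.2, -0.3]
opening: 0.755
time_s: 24.5
position: [0.5104, -0.1601, 0.1948]
tcp_rot: [[-0.983, 0.186, 0.0], [0.186, 0.983, 0.0], [-0.0, 0.0, -1.0]]
force: [0.6, -0.5, 0.6]
opening: 0.992
station [-60.3  80.3] z 194.8 head 179.98 F [ 0.6 -0.5  0.6] M [ 0.08 -0.17 -0.02] q [ -29.4   25.4   96.7    0.    57.8 -108.7] 0.9915699433127863
```

View pics/lv3.png

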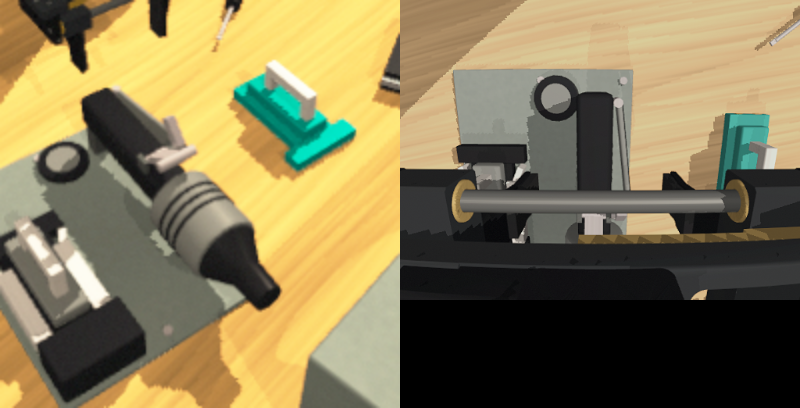

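The lever rests forward at (170,155) with its tongue up, and the tray is still home. Open fingers straddle the handle and paddle, so I'll descend.

```bash
python3 -m jog '[[[1,0,20],[0,0,0],0],[[1,0,50],[0,0,0],0],[[1,0,75],[0,0,0],0],[[1,0,95],[0,0,0],0],[[1,0,110],[0,0,0],0],[[1,0,122],[0,0,0],0],[[1,0,130],[0,0,0],0],[[1,0,135],[0,0,0],0],[[1,0,136],[0,0,0],0],[[1,0,136],[0,0,0],0]]'
python3 -c "
from h import *
st()"
```

```text
time_s: 25.43
position: [0.5096, -0.16, 0.0589]
tcp_rot: [[-0.983, 0.186, 0.0], [0.186, 0.983, -0.0], [-0.0, -0.0, -1.0]]
force: [-0.2, 0.7, 0.1]
opening: 1.002
station [-61.1  80.2] z 58.9 head 179.98 F [-0.2  0.7  0.1] M [ 0.04 -0.2   0.  ] q [ -29.4   37.8  102.6    0.    39.6 -108.7] 1.0017805717258048
```

```bash
python3 -m jog '[[[0,0,0],[0,0,0],1],[[0,0,0],[0,0,0],1],[[0,0,0],[0,0,0],1],[[0,0,0],[0,0,0],1],[[0,0,0],[0,0,0],1],[[0,0,0],[0,0,0],1],[[0,0,0],[0,0,0],1],[[0,0,0],[0,0,0],1],[[0,0,0],[0,0,0],1],[[0,0,0],[0,0,0],1],[[0,0,0],[0,0,0],1],[[0,0,0],[0,0,0],1]]'
python3 -c "
from h import *
st()"
python3 -m jog '[[[0,0,0],[0,0,0],1],[[0,0,0],[0,0,0],1],[[0,0,0],[0,0,0],1],[[0,0,0],[0,0,0],1],[[0,0,0],[0,0,0],1],[[0,0,0],[0,0,0],1],[[0,0,0],[0,0,0],1],[[0,0,0],[0,0,0],1],[[0,0,0],[0,0,0],1],[[0,0,0],[0,0,0],1],[[0,0,0],[0,0,0],1],[[0,0,0],[0,0,0],1]]'
python3 -c "
from h import *
st()"
```

```text
time_s: 26.43
position: [0.5094, -0.162, 0.0589]
tcp_rot: [[-0.982, 0.188, 0.0], [0.188, 0.982, -0.003], [-0.001, -0.002, -1.0]]
force: [-3.2, -6.6, -0.5]
opening: 0.556
station [-60.9  78.2] z 58.9 head 179.89 F [-3.2 -6.6 -0.5] M [-0.93  0.29 -0.52] q [ -29.6   37.8  102.5   -0.2   39.6 -108.6] 0.5563904224558518
time_s: 27.43
position: [0.5094, -0.162, 0.0589]
tcp_rot: [[-0.982, 0.188, 0.0], [0.188, 0.982, -0.003], [-0.001, -0.002, -1.0]]
force: [-2.6, -5.6, 0.0]
opening: 0.559
station [-60.9  78.2] z 58.9 head 179.88 F [-2.6 -5.6  0. ] M [-0.95  0.25 -0.49] q [ -29.6   37.8  102.5   -0.2   39.6 -108.6] 0.5594304633402568
```

The opening is 48.5 mm, matching the squeezed width of 49, and it stayed steady for over a second. I'll release and retreat.

```bash
python3 -m jog '[[[0,0,0],[0,0,0],0],[[0,0,0],[0,0,0],0],[[0,0,0],[0,0,0],0],[[0,0,0],[0,0,0],0],[[0,0,0],[0,0,0],0],[[0,0,0],[0,0,0],0],[[0,0,0],[0,0,0],0],[[0,0,0],[0,0,0],0],[[0,0,0],[0,0,0],0],[[0,0,0],[0,0,0],0]]'
python3 -m jog '[[[0,0,-15],[0,0,0],0],[[0,0,-40],[0,0,0],0],[[0,0,-75],[0,0,0],0],[[0,0,-110],[0,0,0],0],[[0,0,-145],[0,0,0],0],[[0,0,-180],[0,0,0],0],[[0,0,-205],[0,0,0],0],[[0,0,-215],[0,0,0],0],[[0,0,-215],[0,0,0],0],[[0,0,-215],[0,0,0],0],[[0,0,-215],[0,0,0],0]]'
python3 - <<'E'
from h import *
st()
a,c=cap("scene")
save("end",np.hstack([cv2.resize(a[180:384,150:350],(500,510))]))
E
```

```text
time_s: 28.27
position: [0.5094, -0.1599, 0.0588]
tcp_rot: [[-0.983, 0.186, 0.0], [0.186, 0.983, -0.0], [-0.0, -0.0, -1.0]]
force: [0.9, 0.3, 0.1]
opening: 1.002
time_s: 29.18
position: [0.5081, -0.1592, 0.2716]
tcp_rot: [[-0.983, 0.186, -0.004], [0.186, 0.983, 0.002], [0.004, 0.001, -1.0]]
force: [0.6, -0.6, 0.4]
opening: 1.002
station [-62.7  80.8] z 271.6 head 179.98 F [ 0.6 -0.6  0.4] M [ 0.1  -0.14 -0.  ] q [ -29.4   19.9   91.7    0.    68.7 -108.7] 1.0023376004089473
```

View pics/end.png

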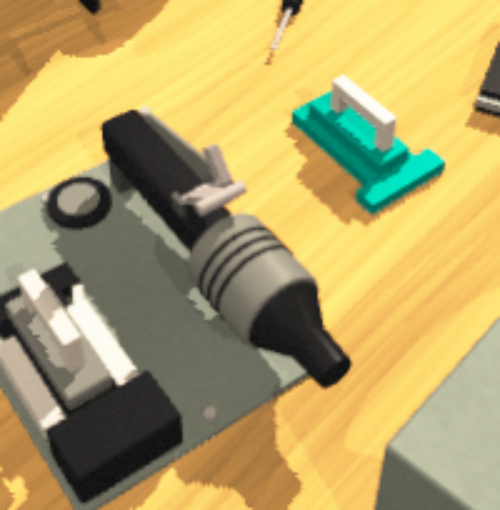

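The last picture shows the tray home at (55,340), the lever forward at (215,195), the paddle sprung out, the cap at (78,202) unmoved, and the arm clear.

```bash
python3 -c "
from rig import bot
print(bot.hand_in())"
```

```text
the job is handed in; nothing more can be done
None
```

The job is handed in at about 29 s of the 72 s allowed; the hand-in gives no verdict. I turned the black and grey tray end for end and slid it to the stop. I then threw the lever forward and squeezed the paddle for over a second before letting go.

**Last checks:**
- **Tray:** it did not move under a 15 N push on its tail, and the last picture shows it home against the box.
- **Lever:** it met its forward stop with about 15 N of reaction and shows forward in the last picture.
- **Paddle:** the fingers stalled at 48.5 mm, against 49 mm for fully squeezed. It then sprang back to rest.
- **Bystanders:** the lens cap and screwdriver look unmoved. The cases by the tray were mostly outside the last pictures, but the arm never touched them.
- **Arm:** it ended clear of everything, with no contact force.

**What went wrong or disagreed:**
- **First grasp:** I turned the gripper the wrong way, then lifted before the fingers had closed. The tray did not move, and the second grasp held.
- **Station position:** one picture put the station's x origin about 5 mm from my first estimate. Contact with the tray agreed with the first one, so I kept that.

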